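# Unlock the wire-bending jig and swing its arm

## Robot

A 6-joint arm with a two-finger parallel gripper is mounted at the origin on a cart in front of the work surface, level with it; the furniture and walls round the work are solid. World frame = base frame: x ahead of the robot, y to its left, z up, the work surface at z = 0. Lengths are in m, angles in degrees, forces in N, time in s.
With the tool pointing down it reaches from about 0.325 to 0.85 m from the base axis. Payload 15.5 kg.
Tool frame: the origin (TCP) lies midway between the tips of the shut fingers; the grasp point (between the pads) lies 19 mm behind it; z points along the fingers, y is the line along which they close (so a half turn about z gives the same grasp; the last joint's range is limited). The gripper opens to 91 mm and grips with 3 to 60 N. Pads are 32 mm wide; open, the fingers measure 118 mm over their backs; the gripper's body (76 mm by 178 mm) begins 60 mm behind the grasp point.
Start: joints at [71.419, 28.281, 77.091, -0, 74.628, -5.472], TCP at [0.142, 0.609, 0.214] pointing down, gripper open.
Joint ranges: [-166.48, 166.48], [-47.26, 123.95], [12.59, 153.08], [-70.14, 250.14], [6.76, 159.57], [-176.63, 176.63]. Speed limits (degrees/s): [108.29, 108.29, 147.25, 172.46, 172.46, 172.46].

## Interface

Orientations are given as a 3x3 rotation matrix whose columns are the frame's x, y, z axes.
In Python, from bench import ctrl gives the robot as it stands. The module is installed in compiled form; this text tells all that it offers. Calls block until the motion is done:
- ctrl.goto(position, orientation): joint-space move of the TCP to a pose.
- ctrl.move_l(position, vel=0.15, ori=None, contact_N=None): straight line of the TCP; ori=None keeps the orientation; vel is the mean speed in m/s. With contact_N (N) it stops when the force on the tool has changed by that much, and returns True; else False.
- ctrl.movej(angles): joint-space move.
- ctrl.command_gripper(opening): opening from 0.0 (shut) to 1.0 (fully open); the grip force is fixed at half the most; returns when the fingers have stopped.
- ctrl.sleep(seconds).
- ctrl.ik(position, orientation): joint angles nearest the present ones, or None.
- ctrl.read_camera(name): name is "scene" or "top" or "wrist"; returns the picture (420x560x3 uint8, blue, green, red); there is no depth.
- ctrl.camera_params(name): a dict with "fx", "fy", "cx", "cy" (pixels), "D" ([k1, k2, p1, p2, k3] as OpenCV has them; the pictures are not rectified), "pose" (4x4, takes a point from camera to world coordinates); the wrist camera has in their place "T_tool_cam" (4x4, takes a point from camera to tool coordinates, whose origin is the TCP and whose axes are the flange's). Camera axes: x right, y up, looking along -z (the intrinsics and any distortion apply to the point x, -y, -z); pixel columns grow to the right and rows downward; lengths in m; the calibration is good to about 2 mm. A picture is of the moment at which its call begins: read the wrist's pose just before it. camera_params takes no time and is no camera call.
A pose or a line that the arm cannot do raises ctrl.MotionError and nothing moves.
- ctrl.sign_off(): hands the job in; it is judged then, once.
Readings, each from a call of its own:
- ctrl.current_t(): time.
- ctrl.current_q(): joint angles.
- ctrl.current_dq(): joint speeds.
- ctrl.current_effort(): joint torques, N m.
- ctrl.current_tool_pos(): TCP position.
- ctrl.current_eef_rot(): TCP orientation.
- ctrl.current_contact_force(): force on the tool from outside, world axes, zero at the start.
- ctrl.current_wrist_torque(): the same for the moment, N m.
- ctrl.current_grip_width(): opening from 0.0 (shut) to 1.0 (fully open).
- ctrl.current_grasp_force(): force on a finger pad.
Only numpy, scipy, OpenCV 4.12 (cv2) and the standard library are available. Lean on these libraries where they do the work, as an engineer would, in place of code of your own. Each camera call takes 0.05 s, during which the arm holds its last target. There are 200 camera calls.

## Task

Free the arm of the wire-bending jig: draw the spring-loaded locking pin back by its upright handle until you find the notch in the brass plate, tip the handle over into that notch so that the pin stays parked there, and then swing the arm by its red handle all the way round to its far stop. Leave the pin parked and the other things on the table where they are.

Things in the scene. Friction and masses are not known exactly. Their poses are not given: they have to be found in the camera images.
- jig: Wire-bending jig fixed to the table, aluminium base plate 335x110x12 mm (x -155..180, y -55..55). Origin on the table below the home pin's handle; x along the pin's bore towards the arm (the pin is drawn towards -x), y to the plain blue rail's side, z up. Bore axis at y=0, 34 mm above the table. Dark steel fence at x 20..70, y -49..-37, 42 mm high.
- channel (a point): Jig x=0, y=0, 56 mm above the table: level of the tops of the blue rail and the brass plate. The pin's handle slides between them: rail's face at y=+12.5 mm (x -56..22, 10 mm thick), brass face at y=-3 mm (back at -26). One notch 13 mm wide cuts the brass plate across; its centre is anywhere from x=-38 to -22 mm, not reported: see or feel it. Only there can the handle tip to -y.
- pin_housing (a point): Centre of the top of the front blue bearing block (jig x 22..48, y -20..20 mm, top 49 mm above the table, bolt heads 3 mm higher). The rear blue block (spring housing) lies at jig x -146..-64, same width and height. The handle's free travel is between these two blocks.
- mandrel (a point): Top centre of the steel mandrel post, 18 mm thick, 71 mm above the table, at jig x=+100, y=0: the axis on which the arm turns.
- lock_pin: Steel pin, rod 10 mm thick along own x (-80..62 mm), loose in its oiled bore, 90 g. Origin on its axis under the handle; home = jig x=0,y=0, 33 mm up. Handle along (0,0.296,0.955): 8 mm bar, black grip 13 mm thick from 34 to 59.5 mm out. Home it leans 0.3-0.4 rad to +y; it rolls, falls to the side it leans. Spring pushes it home: 2.3 N, 4.5 N at 45 mm; travel 50 mm. Frees the arm when drawn 14 mm.
- pin_knob (a point): Point in the black grip of the pin's handle, 50 mm from the rod's axis along the handle (at the pin's own x = 0). Fully down in the notch the handle lies about 1.1 rad from upright, to the jig's -y; the spring presses it to the notch wall and friction may hold it higher, so push it well over (0.8 rad or more).
- bend_arm (a joint): Angle of the bending arm (rad): 0 where the pin locks it, 1.4 at its far stop; grows counter-clockwise seen from above; stiff (about 0.12 N m), stays where left. About 0.08 rad of play while locked.
- red_knob (a point): Centre of the arm's upright red handle (cylinder 20 mm thick, 45 mm tall, from 52 to 97 mm above the table); it circles about the pivot (jig x = +100 mm, y = 0) at 73 mm radius. At arm angle 0 it lies in the direction -0.85 rad from the jig's +x axis, at the stop +0.55 rad.
- red_pliers: pliers with red grips, lying flat, 147x59x12 mm; bystander, loose; origin at the centre of its underside.
- stamp: small wooden rubber stamp, 22x30x42 mm; bystander, loose; origin at the centre of its underside.
- yellow_bell: little yellow clay bell, 42x40x59 mm; bystander, loose; origin at the centre of its underside.
- tape_roll: roll of beige masking tape lying flat, 105 across, 25 tall mm; bystander, loose; origin at the centre of its underside.
- cup: carved green-brown stoneware cup, 94 across, 88 tall mm; bystander, loose; origin at the centre of its underside.
- rest_a: small black wavy iron rest, 12x32x5 mm; bystander, loose; origin at the centre of its underside.
Not all that is in view belongs to the job. What is shaped like the lock_pin but orange is not meant.

How it is judged (in metres and radians):
On the way, in this order (a step that is already met when the one before it is completed fails the run):
1. the pin is drawn and its handle lies over in the park notch while the arm is still in its locked place (y of pin_knob in the frame of jig below -0.022 m and z of pin_knob in the frame of jig below 0.078 m and x of lock_pin in the frame of jig between -0.048 and -0.016 m and horizontal distance between pin_knob and lock_pin above 0.022 m and angle between the x axis of lock_pin and the x axis of jig, either way round below 0.1 rad and value of joint bend_arm below 0.3 rad), for 0.3 s.
2. the arm is swung round to its far stop (value of joint bend_arm above 1.28 rad), for 0.2 s.
At the end, for the whole second after the job is handed in: The pin stays parked: drawn back 16 to 48 mm in its bore with its handle lying over in the notch (black grip point at least 22 mm to the brass plate's side of the bore axis and lower than 78 mm), at rest; and the arm is within 0.12 rad of its far stop (angle above 1.28 rad) (y of pin_knob in the frame of jig below -0.022 m and z of pin_knob in the frame of jig below 0.078 m and x of lock_pin in the frame of jig between -0.048 and -0.016 m and horizontal distance between pin_knob and lock_pin above 0.022 m and angle between the x axis of lock_pin and the x axis of jig, either way round below 0.1 rad and value of joint bend_arm above 1.28 rad and linear speed of lock_pin below 0.02 m/s); the robot touches nothing.
It fails at once if a bystander is moved by more than 20 mm (distance of any of red_pliers, stamp, yellow_bell, tape_roll, cup, rest_a from where it was at the start of the episode above 0.02 m).
It also fails if it takes over 72 s, if anything falls off the work surface, if the arm or the gripper's body presses on something with over 40 N, if the wrist force passes 120 N, or if a joint passes its speed limit or range.

## Working session

There is one attempt and no reset: what is moved stays moved. The work goes in short steps, each a Python script; the robot and the scene stay as the last script left them, time stands still between calls to the robot, and variables do not carry over. Pictures are saved under pics/ and viewed, at most 10 in all, crops included, and the job is handed in when it is done.

```bash
mkdir -p pics; python3 - <<'E'
from bench import ctrl
import cv2,numpy as np
for n in("top","scene"):
    im=ctrl.read_camera(n); cv2.imwrite(f"pics/{n}0.png",im)
    p=ctrl.camera_params(n); print(n,{k:np.round(v,4).tolist() for k,v in p.items()})
print(ctrl.camera_params("wrist"),ctrl.current_eef_rot(),ctrl.current_t())
E
```

```text
top {'fx': 424.276, 'fy': 424.276, 'cx': 272.2752, 'cy': 208.5707, 'D': [-0.0425, 0.0, 0.0, 0.0, 0.0], 'pose': [[0.0255, 0.9954, -0.0929, 0.4564], [-0.9996, 0.0246, -0.0104, 0.0464], [-0.008, 0.0931, 0.9956, 1.1145], [0.0, 0.0, 0.0, 1.0]]}
scene {'fx': 412.3237, 'fy': 412.3237, 'cx': 286.2396, 'cy': 213.3552, 'D': [-0.1283, 0.0, 0.0, 0.0, 0.0], 'pose': [[0.8745, 0.2605, -0.4091, 0.0922], [-0.4843, 0.4248, -0.7649, -0.7867], [-0.0255, 0.867, 0.4976, 0.6268], [0.0, 0.0, 0.0, 1.0]]}
{'fx': 343.62987051480366, 'fy': 343.62987051480366, 'cx': 271.48595289658084, 'cy': 204.93065296410217, 'D': array([0.01050919, 0.        , 0.        , 0.        , 0.        ]), 'T_tool_cam': array([[ 2.93206865e-04,  9.60116292e-01,  2.79600823e-01,
         7.99136335e-02],
       [ 9.99999650e-01, -6.22497298e-05, -8.34903773e-04,
         2.99270277e-04],
       [-7.84199639e-04,  2.79600970e-01, -9.60115974e-01,
        -1.69660634e-01],
       [ 0.00000000e+00,  0.00000000e+00,  0.00000000e+00,
         1.00000000e+00]])} [[-9.73933216e-01  2.26834668e-01 -3.51399901e-04]
 [ 2.26834909e-01  9.73932726e-01 -9.84910143e-04]
 [ 1.18828098e-04 -1.03894647e-03 -9.99999453e-01]] 0.1
```

View pics/top0.png

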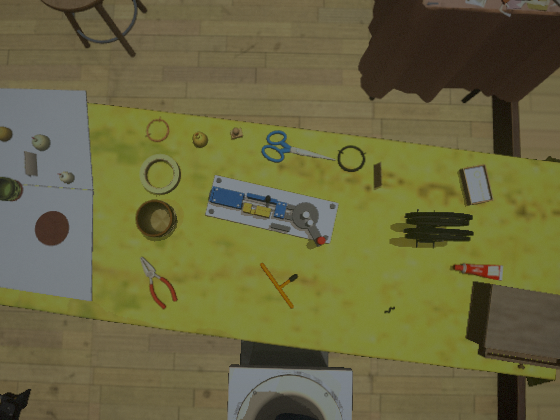

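View pics/scene0.png

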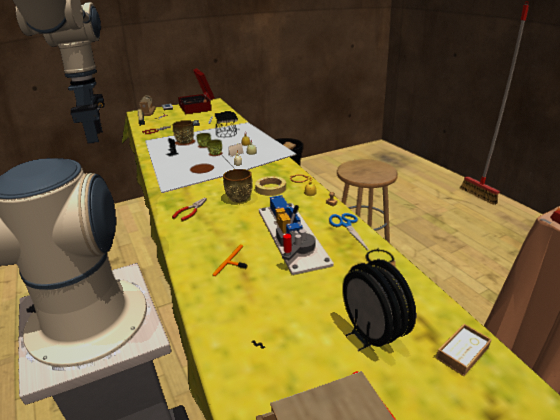

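The top view shows the jig at about (206–338, 177–243), with its x axis running to the right and the blue rail on the upper side. There are two candidates for the pin. The one in the jig has a black-gripped handle at about (268,200). The orange T-shape at (278,285) lies loose on the table, so it is the decoy. I'll confirm this in an enlarged crop.

```bash
python3 - <<'E'
import cv2
im=cv2.imread("pics/top0.png")[165:255,196:346]
cv2.imwrite("pics/crop.png",cv2.resize(im,None,fx=5.3,fy=5.3,interpolation=cv2.INTER_CUBIC))
E
```

```text
(no output)
```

View pics/crop.png

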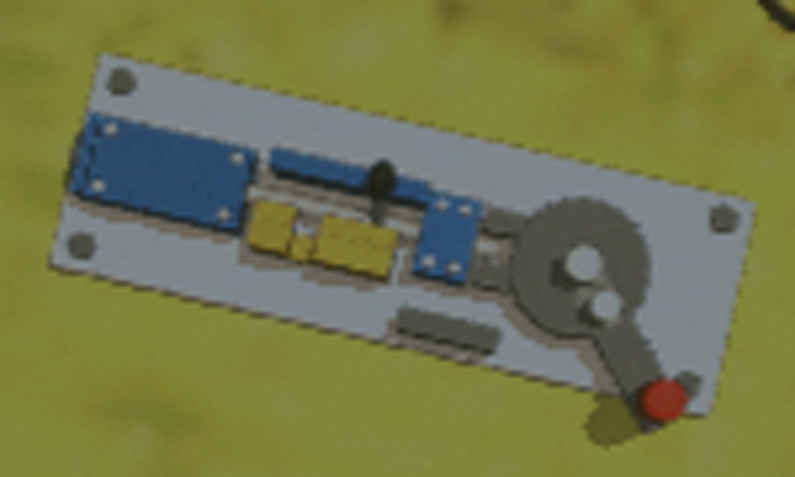

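The black-gripped handle on the steel rod, between the blue rail and the brass plate (crop 382,180), is the real pin. The notch gap is at about crop (305,232), and the red handle is at (664,400).

```bash
cat > h.py <<'E'
import numpy as np,cv2
from scipy.optimize import least_squares
def ray(p,pose,px):
    K=np.array([[p['fx'],0,p['cx']],[0,p['fy'],p['cy']],[0,0,1]])
    n=cv2.undistortPoints(np.array(px,float).reshape(-1,1,2),K,np.array(p['D']))[:,0]
    d=np.c_[n[:,0],-n[:,1],-np.ones(len(n))]@pose[:3,:3].T
    return pose[:3,3],d
def onplane(p,pose,px,z):
    c,d=ray(p,pose,px); return c+d*((z-c[2])/d[:,2])[:,None]
def fit(J,W):
    f=lambda v:(np.c_[v[0]+np.cos(v[2])*J[:,0]-np.sin(v[2])*J[:,1],v[1]+np.sin(v[2])*J[:,0]+np.cos(v[2])*J[:,1]]-W).ravel()
    r=least_squares(f,[*W.mean(0),-1.7]); return r.x,r.fun.reshape(-1,2)
def w2j(v,P): 
    c,s=np.cos(v[2]),np.sin(v[2]); d=np.asarray(P)[:,:2]-v[:2]; return np.c_[d@[c,s],d@[-s,c]]
E
python3 - <<'E'
from bench import ctrl
from h import *
p=ctrl.camera_params("top");pose=np.array(p['pose'])
un=lambda c:(np.array(c)+.5)/5.3-.5+[196,165]
W=onplane(p,pose,un([(100,54),(754,204),(712,416),(50,267)]),.012)[:,:2]
J=np.array([(-.155,.055),(.18,.055),(.18,-.055),(-.155,-.055)])
v,r=fit(J,W);print("pose",v,"res",(r*1e3).round(1))
for n,c,z in[("mandrel",(584,263),.071),("red",(664,400),.097),("notchL",(295,228),.056),("notchR",(317,233),.056),("grip",(382,178),.085)]:
    P=onplane(p,pose,un([c]),z);print(n,P.round(4),(w2j(v,P)*1e3).round(1))
E
```

```text
pose [ 0.56095943  0.07201396 -1.76914959] res [[ 0.6  0.6]
 [ 1.6 -2.3]
 [-1.6  0. ]
 [-0.5  1.7]]
mandrel [[ 0.5418 -0.0256  0.071 ]] [[99.5  0.4]]
red [[ 0.4785 -0.0611  0.097 ]] [[146.7 -54.6]]
notchL [[0.5562 0.1102 0.056 ]] [[-36.5 -12.2]]
notchR [[0.5541 0.0998 0.056 ]] [[-25.9 -12.2]]
grip [[0.5776 0.0691 0.085 ]] [[-0.4 16.9]]
```

```bash
cat >> h.py <<'E'
V=np.array([0.56095943,0.07201396,-1.76914959])
def j2w(x,y,z,v=V):
    c,s=np.cos(v[2]),np.sin(v[2]); return np.array([v[0]+c*x-s*y,v[1]+s*x+c*y,z])
def ori(a): # tool y along world angle a, pointing down
    y=np.array([np.cos(a),np.sin(a),0]);z=np.array([0,0,-1.]);return np.c_[np.cross(y,z),y,z]
E
python3 - <<'E'
from bench import ctrl
from h import *
R=ori(V[2]+np.pi)
ctrl.goto(j2w(-.012,.015,.18),R)
T=np.eye(4);T[:3,:3]=ctrl.current_eef_rot();T[:3,3]=ctrl.current_tool_pos()
p=ctrl.camera_params("wrist");P=T@p['T_tool_cam'];np.save("wp.npy",P)
im=ctrl.read_camera("wrist");cv2.imwrite("pics/w1.png",im)
print(T[:3,3],ctrl.current_q(),ctrl.current_t())
E
```

```text
[0.57791827 0.08160329 0.18001722] [ 2.17243738e+00  2.69538203e+01  8.55255859e+01  6.67541332e-03
  6.75213996e+01 -7.65204104e+01] 2.5833
```

View pics/w1.png

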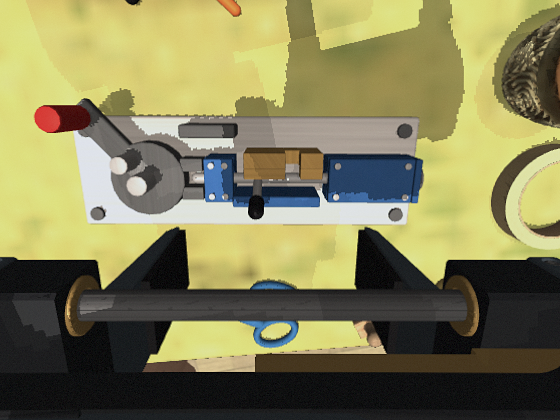

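The wrist view, with jig -y pointing up, shows the notch gap at columns 285–301, row 152. The black grip is at (257,205), and the plate corners are at (78,116), (417,118), (408,224) and (88,223).

```bash
python3 - <<'E'
from bench import ctrl
from h import *
p=ctrl.camera_params("wrist");P=np.load("wp.npy")
for n,c,z in[("c --",(417,118),.012),("c -+",(408,224),.012),("c ++",(88,223),.012),("c +-",(78,116),.012),("notch",(285.5,152),.056),("notch",(300.5,152),.056),("grip",(257,205),.085),("brass",(244,152),.056),("brass end",(323,152),.056),("block",(233.5,175),.049),("rearblock",(328,175),.049)]:
    print(n,(w2j(V,onplane(p,P,[c],z))*1e3).round(1))
im=cv2.imread("pics/w1.png")[120:230,190:350]
cv2.imwrite("pics/w1c.png",cv2.resize(im,None,fx=5,fy=5,interpolation=cv2.INTER_CUBIC))
E
```

```text
c -- [[-151.7  -53.1]]
c -+ [[-155.3   53.7]]
c ++ [[176.6  52.8]]
c +- [[170.1 -54.4]]
notch [[-25.2 -26.6]]
notch [[-38.  -26.6]]
grip [[-1.7 12. ]]
brass [[ 10.1 -26.6]]
brass end [[-57.2 -26.6]]
block [[20.4 -5.3]]
rearblock [[-63.5  -5.3]]
```

View pics/w1c.png

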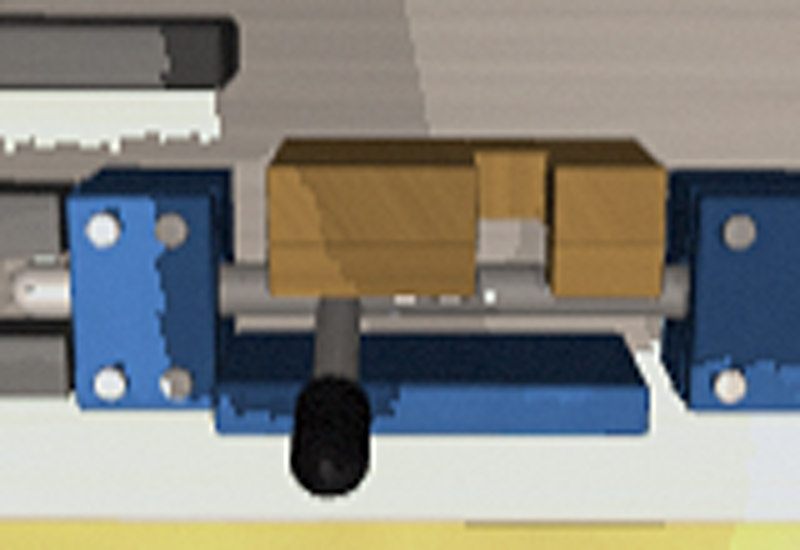

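The measurements agree. The notch centre is at jig x ≈ -30.5 relative to the handle at home, and the rail and blocks are where they should be. Next I grip the handle and draw the pin.

```bash
cat >> h.py <<'E'
TH0=.35; DY=-.008; DZ=-.008
def hp(x,th,r=.05): # th>0 leaning to +y
    return j2w(x,r*np.sin(th)+DY,.033+r*np.cos(th)+DZ)
def fj(f):
    c,s=np.cos(V[2]),np.sin(V[2]);return np.round([f[0]*c+f[1]*s,-f[0]*s+f[1]*c,f[2]],1)
E
python3 - <<'E'
from bench import ctrl
from h import *
ctrl.command_gripper(.42)
t=hp(-.001,TH0); ctrl.move_l([t[0],t[1],.12],vel=.1)
print(ctrl.move_l(t,vel=.06,contact_N=5),ctrl.current_tool_pos()-t)
ctrl.command_gripper(0)
print("grip",ctrl.current_grip_width(),ctrl.current_grasp_force(),fj(ctrl.current_contact_force()))
for x in(-.008,-.016,-.023,-.030):
    ctrl.move_l(hp(x,TH0),vel=.04); ctrl.sleep(.1); print(x,ctrl.current_grip_width(),fj(ctrl.current_contact_force()))
cv2.imwrite("pics/w2.png",ctrl.read_camera("wrist"));print(ctrl.current_t())
E
```

```text
False [2.56918273e-04 2.66603422e-05 2.66309467e-04]
grip 0.13022887262241953 30.000469386577606 [ 1.5 -0.1  1.6]
-0.008 0.13115977399796652 [0.6 0.2 2.4]
-0.016 0.1318968991542737 [0.8 1.1 2.8]
-0.023 0.12923826083983408 [2.3 1.2 2.9]
-0.03 0.12820503379648931 [2.8 0.2 3.3]
7.525
```

View pics/w2.png

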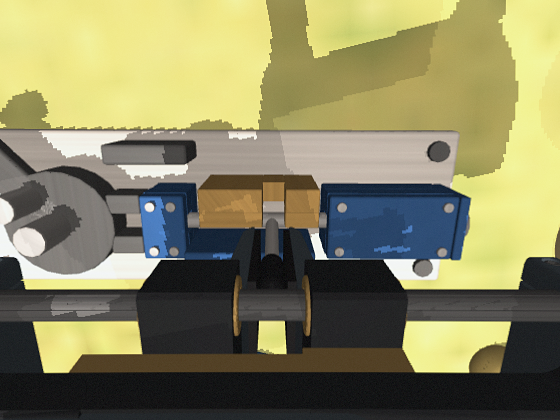

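The grip holds the handle, and the bar at column 272 is nearly centred on the notch (263–285, centre 274). I'll draw 1 mm further and tip it while watching the force.

```bash
python3 - <<'E'
from bench import ctrl
from h import *
X=-.031; ctrl.move_l(hp(X,TH0),vel=.03)
for th in np.arange(.25,-.86,-.1):
    c=ctrl.move_l(hp(X,th),vel=.04,contact_N=15)
    f=fj(ctrl.current_contact_force()); print(round(th,2),c,round(ctrl.current_grip_width(),3),f)
    if c: break
cv2.imwrite("pics/w3.png",ctrl.read_camera("wrist"));print(ctrl.current_t())
E
```

```text
0.25 False 0.131 [4.  2.8 0.1]
0.15 False 0.131 [4.2 3.6 2.4]
0.05 False 0.128 [4.4 2.2 0.9]
-0.05 False 0.131 [4.1 2.2 1.1]
-0.15 False 0.13 [3.6 1.5 0.8]
-0.25 False 0.129 [3.7 2.8 0.9]
-0.35 False 0.131 [4.1 2.  0.8]
-0.45 False 0.132 [4.2 1.8 2.2]
-0.55 False 0.13 [4.3 0.9 3.7]
-0.65 False 0.122 [4.1 0.8 2.9]
-0.75 False 0.131 [3.6 0.9 3.3]
-0.85 False 0.13 [3.  0.8 2.8]
11.125
```

View pics/w3.png

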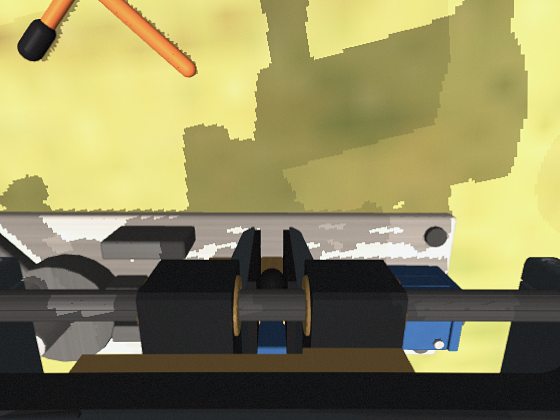

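The handle tipped freely with low forces. I'll push it a little further, release, rise and check.

```bash
python3 - <<'E'
from bench import ctrl
from h import *
X=-.031
print(ctrl.move_l(hp(X,-.98),vel=.04,contact_N=12),fj(ctrl.current_contact_force()))
ctrl.sleep(.2)
ctrl.command_gripper(.3);ctrl.sleep(.4)
print(fj(ctrl.current_contact_force()))
p=j2w(X,-.050,.18);ctrl.move_l(p,vel=.12)
p=j2w(-.012,.015,.18);ctrl.move_l(p,vel=.2)
ctrl.command_gripper(.6)
im=ctrl.read_camera("wrist")
cv2.imwrite("pics/w4.png",cv2.resize(im[100:240,40:430],None,fx=2,fy=2,interpolation=cv2.INTER_CUBIC));print(ctrl.current_t())
E
```

```text
False [4.  0.2 1.9]
[0.4 0.3 0.5]
14.8417
```

View pics/w4.png

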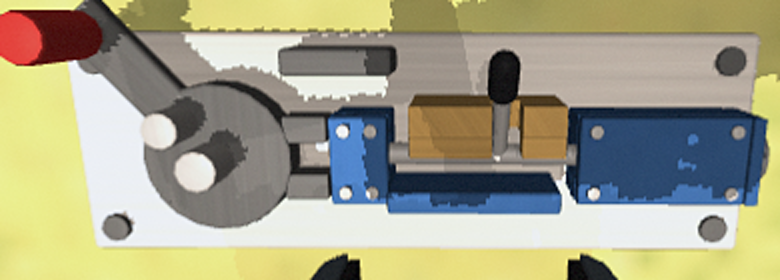

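The pin is parked: the grip lies over the brass plate's back at crop (503,78), with the bar in the notch against its front wall. The arm is still locked. Next I swing the arm.

```bash
cat >> h.py <<'E'
def red(a,z): 
    ph=-.85+a; return j2w(.1+.073*np.cos(ph),.073*np.sin(ph),z), ori(V[2]+ph+np.pi/2)
E
python3 - <<'E'
from bench import ctrl
from h import *
for a in(0,.7,1.38): print(np.round(ctrl.ik(*red(a,.068)),1))
ctrl.goto(*red(0,.18))
p,R=red(0,.068)
print(ctrl.move_l(p,vel=.08,contact_N=6),ctrl.current_tool_pos()-p)
ctrl.command_gripper(0)
print(ctrl.current_grip_width(),fj(ctrl.current_contact_force()),ctrl.current_t())
E
```

```text
[-14.5  29.3 106.1  -0.   44.6  45.5]
[-16.9  31.7 100.1  -0.   48.3   3.1]
[-15.5  34.4  93.2  -0.   52.4 -34.5]
False [ 2.61683927e-04 -5.72547956e-05  3.60997991e-04]
0.21381055967172627 [ 4.6  1.6 -0.7] 18.9417
```

Width 0.214 corresponds to about 19.5 mm, which matches the red handle. Swinging in small steps.

```bash
python3 - <<'E'
from bench import ctrl
from h import *
for a in list(np.arange(.1,1.31,.1))+[1.34,1.37,1.39]:
    p,R=red(a,.068); c=ctrl.move_l(p,vel=.05,ori=R,contact_N=20)
    print(round(a,2),c,round(ctrl.current_grip_width(),3),fj(ctrl.current_contact_force()))
    if c: break
ctrl.sleep(.4)
ctrl.command_gripper(.6)
q=ctrl.current_tool_pos();ctrl.move_l([q[0],q[1],.2],vel=.12)
q=ctrl.current_tool_pos();ctrl.move_l([.42,q[1],.25],vel=.2)
im=ctrl.read_camera("top")
cv2.imwrite("pics/t5.png",cv2.resize(im[165:255,196:346],None,fx=5.3,fy=5.3,interpolation=cv2.INTER_CUBIC));print(ctrl.current_t())
E
```

```text
0.1 False 0.212 [ 2.3 -0.3  1.8]
0.2 False 0.212 [ 4.6 -1.5  2.9]
0.3 False 0.215 [6.1 0.4 2.5]
0.4 False 0.207 [ 7.9 -0.5  3.4]
0.5 False 0.214 [ 8.4 -0.4  3. ]
0.6 False 0.213 [8.4 0.3 3.3]
0.7 False 0.212 [9.9 0.8 2. ]
0.8 False 0.213 [10.9  1.   0.5]
0.9 False 0.213 [10.5  2.4 -0.1]
1.0 False 0.214 [11.1  4.1  1.5]
1.1 False 0.214 [11.5  3.6 -0.2]
1.2 False 0.21 [10.3  3.8  0. ]
1.3 False 0.211 [ 9.5  5.3 -1.2]
1.34 False 0.213 [ 9.4  5.1 -2.7]
1.37 False 0.21 [ 8.7  5.7 -1.2]
1.39 False 0.211 [ 8.9  4.8 -1.6]
26.9083
```

View pics/t5.png

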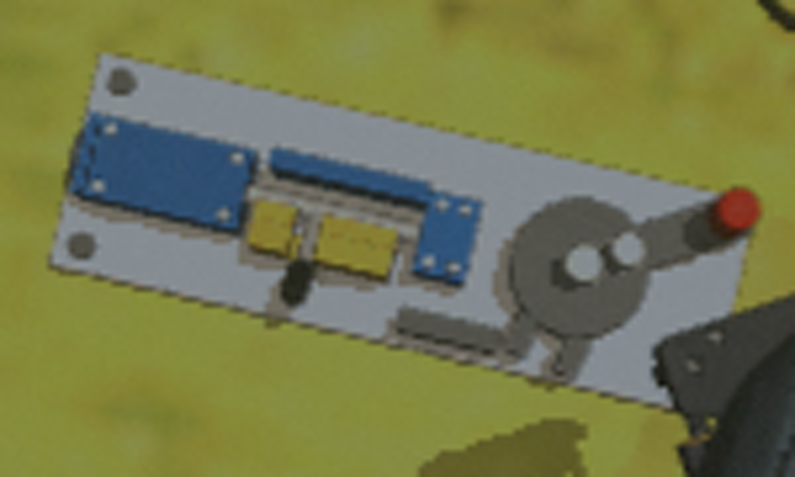

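The red handle is now at crop (738,211) and the pin is still parked at (296,282). I'll check the arm angle before handing in.

```bash
python3 - <<'E'
from bench import ctrl
from h import *
p=ctrl.camera_params("top");pose=np.array(p['pose'])
un=(np.array([(738,211)])+.5)/5.3-.5+[196,165]
j=w2j(V,onplane(p,pose,un,.097))[0]-[.1,0]
a=np.arctan2(j[1],j[0])+.85;print(a,np.hypot(*j))
if a>1.33 and abs(np.hypot(*j)-.073)<.004: print(ctrl.sign_off())
E
```

```text
1.388435087555115 0.0715125104905407
the job is handed in; nothing more can be done
None
```

The job is handed in: the pin is parked in the notch, the arm measured about 1.39 rad (far stop 1.4), and the gripper was clear of everything at about 27 s of the 72 s allowed; I did not re-measure the bystanders, but no unexpected contact force showed up.

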